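# Hang the dunking basket to drip and snap the lid on the soak bath

## Robot

A 7-joint arm with a two-finger parallel gripper is mounted at the origin on the work surface. World frame = base frame: x ahead of the robot, y to its left, z up, the work surface at z = 0. Lengths are in m, angles in rad, forces in N, time in s.
With the tool pointing down it reaches from about 0.35 to 0.9 m from the base axis. Payload 8.1 kg.
Tool frame: the origin (TCP) lies at the very end of the fingers, on their centre line; the grasp point (between the pads) lies grip_point_offset behind it (grip_point_offset is the distance from the TCP to the grasp point, in m); z points along the fingers, y is the direction in which the jaws open and shut (so a half turn about z gives the same grasp; the last joint's range is limited). The gripper opens to 92 mm and grips with 3 to 60 N. Pads are 19 mm wide; open, the fingers measure 130 mm over their backs; the gripper's body (75 mm by 190 mm) begins 47 mm behind the grasp point.
Start: joints at [-1.447, 0.434, 0.025, 1.573, -0.012, 1.134, -0.075], TCP at [0.141, 0.609, 0.227] pointing down, gripper open.
Joint ranges: [-2.62, 2.62], [-0.44, 2.09], [-1.27, 1.32], [0.08, 2.57], [-1.32, 4.46], [0.12, 2], [-2.74, 2.74]. Speed limits (rad/s): [2.22, 2.22, 3.01, 3.01, 3.14, 3.14, 3.14].

## Interface

Orientations are given as a rotation vector (axis times angle).
In Python, from cell import * gives the robot as it stands.
- The arm moves only by the tool drive_tool, never from a script. Its argument "increments" is a list of rows, each an object of numbers: "grip": the gripper's target within -1 to 1 (shut at 1, half-way at 0, fully open at -1); "tx", "ty", "tz": the shift along the world's x, y, z normalised to -1 to 1, where 1 is 400 mm; "turn": the turn about the world's z normalised to -1 to 1, where 1 is 60 degrees. In form: [{"grip": .., "tx": .., "ty": .., "tz": .., "turn": ..}, ...]. A call has 1 to 20 rows; each row is the pose to reach, as a shift and turn from the pose measured when the call began; what a row does not reach only later rows make up. A row lasts 1/10 s, in which the tool goes at most 50 mm and 8.59 degrees, less where a joint would pass 70% of its speed; a pose out of reach is approached as far as the arm can. A call with a number of a shift or a turn outside -1 to 1 is refused whole. A call with a gripper value outside its range is refused whole. The fingers move at their own pace and stop on an object; "newtons" is the grip in N (left out, the last holds). Time passes only in rows, so rows that repeat a pose let the fingers close. It gives the time, the measured TCP pose, the force and the opening at its end, in the units of the state.
- observe(): the state, without advancing time (a new reading comes with each control period).
- get_image(name): name is "scene" or "side" or "wrist"; returns the picture (420x560x3 uint8, red, green, blue); there is no depth.
- camera_info(name): a dict with "fx", "fy", "cx", "cy" (pixels), "eye" and "rotation" of the camera in the world; the wrist camera has in their place "hand_eye" (4x4, takes a point from camera to tool coordinates, whose origin is the TCP and whose axes are the flange's). Camera axes: x right, y down, z forward; pixel columns grow to the right and rows downward; lengths in m; the calibration is good to about 2 mm. A picture is of the moment at which its call begins: read the wrist's pose just before it. camera_info takes no time and is no camera call.
- sign_off(): hands the job in, once; it reports no verdict.
The state is a dict: "clock": time; "joints": joint angles; "dq": joint speeds; "joint_efforts": joint torques, N m; "position": TCP position; "ee_rot": TCP orientation; "force": force on the tool from outside, world axes, zero at the start; "ft_torque": the same for the moment, N m; "width": opening from 0.0 (shut) to 1.0 (fully open).
Only numpy, scipy, OpenCV 4.12 (cv2) and the standard library are available. Lean on these libraries where they do the work, as an engineer would, in place of code of your own. Each camera call takes 0.05 s, during which the arm holds its last target. There are 200 camera calls.

## Task

Lift the little wire basket out of the soak bath and hang it by its loop handle on the drip stand's hook, letting go of it. Then put the lid on the bath and press it straight down until both end clips snap over its edge, and keep pressing: finish while still pushing the lid firmly down onto the bath. Leave the glassware and bottles around it where they stand.

Things in the scene. Friction and masses are not known exactly. Their poses are not given: they have to be found in the camera images.
- bath: Grey plastic rectangular soak bath, open on top, fixed to the bench. Outside 116 (x) x 92 (y) x 70 mm high, walls and floor 4 mm, mouth 108 x 84 mm. Origin: centre of its underside; z up. A white sprung clip stands at the middle of each short end (+x, -x). The basket starts inside, standing on its floor, turned up to about half a radian from the bath.
- bath_rim (a point): Centre of the bath's mouth, at rim height (70 mm above the bench). Fully home, the lid's plate lies on the rim: lid origin 58 mm above the bath's underside, plate top 75 mm above the bench, clip noses 2 mm above it.
- clip_far (a joint): Sprung clip at the bath's +x end, 32 mm wide, outer face 68 mm from the bath's centre, top 90 mm above the bench, hinged near the bench. Its inward nose has a ramp from 61 mm (top) to 55.5 mm from the centre. 0 rad = upright, at rest and locked; grows as the nose is pushed outward (about 0.04 rad while the lid's edge passes), then springs back.
- clip_near (a joint): The same clip at the bath's -x end.
- lid: Grey plastic snap lid, 116 (x) x 92 (y) mm, about 0.12 kg, right way up on the bench. Origin: centre of its underside, z up. Plug 12 mm deep, tapering from 105 x 81 mm to 94 x 70 mm at the bottom; 5 mm plate (12 to 17 mm up); upright grip rib 60 mm long (x), 16 mm thick (y), 17 to 47 mm up. Goes on with its x along the bath's x, either way round.
- lid_rib (a point): Centre of the top of the lid's grip rib, 47 mm above the lid's underside. Pressing: the plate meets the clip ramps some 12 mm above home, the push rises to about 13 to 17 N, drops suddenly to 5 N or less some 7 mm above home, and at 2 mm above home the noses click over the plate; it then stops hard on the rim.
- basket: Steel wire basket 56 (x) x 50 (y) x 32 mm high, about 0.16 kg. Origin: centre of its underside, z up. Its tall rigid loop handle stands in its y-z plane: 5 mm wires at y = -24.5 and 24.5 mm, joined by a level 5 mm bar. On the bar's middle stands a black grip tab 10 mm thick (x), 26 mm wide (y), 115 to 161 mm above the underside. Same both ways round.
- basket_bar (a point): Middle of the bar of the basket's loop handle, 115 mm above the basket's underside. The window under it is 44 mm wide, 80 mm high. Grip the tab at least 15 mm above the bar, so that the fingers stay clear of the hook.
- stand: Drip stand fixed to the bench: foot 130 x 100 x 12 mm, upright 12 mm rod at x = 62 mm (its 18 mm knob reaches 209 mm), and from it a level 7 mm hook wire along its -x (roughly towards the robot), centre line 200 mm up, turned up at x = -20 to -28 mm to a tip 216 mm up. Origin: on the bench, right below hook_seat; z up.
- hook_seat (a point): Where the middle of the basket's bar lies when it hangs: on the hook's level wire between upturned tip and rod, 206 mm above the bench. To hang it, move the window over the tip along the stand's +x (bar along the stand's y), then lower.
- flask: Bystander: stoppered glass flask, 70 mm wide, 170 mm tall. Origin: centre of its underside.
- beaker: Bystander: clear plastic cup, 72 mm wide, 80 mm tall. Origin: centre of its underside.
- bottle: Bystander: amber bottle, 90 mm wide, 190 mm tall. Origin: centre of its underside.
- cylinder: Bystander: glass measuring cylinder, foot 64 mm wide, 170 mm tall. Origin: centre of its underside.
Things that resemble listed ones, but are neither listed nor needed, are in the scene too. Leave any purple look-alike of the lid alone.

How it is judged:
On the way, in this order (a step that is already met when the one before it is completed fails the run):
1. the basket hangs by its handle bar on the hook, let go (distance between basket_bar and hook_seat below 0.035 m and contact force between basket and stand above 0.5 N and height (world z) of basket above 0.06 m and contact force between each of the arm, the fingers and basket below 0.05 N), for 0.2 s.
2. the lid is pressed home and both clips have snapped back over it (z of lid in the frame of bath between 0.055 and 0.06 m and horizontal distance between lid and bath below 0.006 m and value of joint each of clip_far, clip_near below 0.015 rad), for 0.1 s.
At the end, for the whole second after the job is handed in: Lid home (origin 55-60 mm over the bath's underside, centred to 6 mm, level to 0.04 rad, x along the bath's to 0.08 rad), both clips back under 0.015 rad, fingers still pressing so the lid bears on the bath with over 4 N; basket untouched, hanging with its bar within 35 mm of hook_seat (all of step 1 and all of step 2 and angle between the z axis of lid and the z axis of bath, either way round below 0.04 rad and angle between the x axis of lid and the x axis of bath, either way round below 0.08 rad and contact force between lid and bath above 4 N and contact force between the fingers and lid above 2.5 N); the arm keeps its last pose, push and grip.
It fails at once if a bystander is shifted by more than 30 mm or tipped (distance of any of flask, beaker, bottle, cylinder from where it was at the start of the episode above 0.03 m or angle between any of flask, beaker, bottle, cylinder's own z axis and vertical above 0.4 rad).
It also fails if it takes over 61 s, if anything falls off the work surface, if the arm or the gripper's body presses on something with over 40 N, if the wrist force passes 120 N, or if a joint passes its speed limit or range.

## Working session

There is one attempt and no reset: what is moved stays moved. The work goes in short steps, Python scripts to look and compute and a tool call to move; the robot and the scene stay as the last step left them, time stands still between calls to the robot, and variables do not carry over. Pictures are saved under pics/ and viewed, about 8 in all and at most 12, crops included, and the job is handed in when it is done.

Besides the shell and the picture viewer there is one more tool, called after "Emit:" by a JSON object that holds its "name" and its "arguments". drive_tool: Moves the arm, as the interface text tells. Its arguments: {"type":"object","properties":{"increments":{"type":"array","items":{"type":"object","properties":{"grip":{"type":"number"},"tx":{"type":"number"},"ty":{"type":"number"},"tz":{"type":"number"},"turn":{"type":"number"}}}},"newtons":{"type":"number"}},"required":["increments"]}

```bash
mkdir -p pics; cat > h.py <<'E'
from cell import *
import numpy as np, cv2
from scipy.spatial.transform import Rotation as R
def cam(n,s=None):
    c=camera_info(n); K=np.array([[c['fx'],0,c['cx']],[0,c['fy'],c['cy']],[0,0,1.]])
    if 'hand_eye' in c:
        s=s or observe(); T=np.eye(4); T[:3,:3]=R.from_rotvec(s['ee_rot']).as_matrix(); T[:3,3]=s['position']
        M=T@np.array(c['hand_eye']); return K,M[:3,:3],M[:3,3]
    return K,np.array(c['rotation']),np.array(c['eye'])
def ray(C,u,v,z):
    K,r,e=C; d=r@np.linalg.solve(K,[u,v,1]); return e+d*(z-e[2])/d[2]
def proj(C,p):
    K,r,e=C; q=(np.atleast_2d(p)-e)@r; q=q@K.T; return q[:,:2]/q[:,2:]
def save(n,f):
    im=get_image(n); cv2.imwrite('pics/'+f,im[:,:,::-1]); return im
E
python3 - <<'E'
from h import *
print(observe())
for n in("scene","side","wrist"):
    C=cam(n); print(n,C[2].round(3),C[0][0,0],C[1].round(2).tolist())
a=save("scene","a.png"); b=save("side","b.png")
E
```

```text
{'clock': 0.0, 'joints': array([-1.44660817,  0.43522887,  0.02499959,  1.57412718, -0.01160161,
        1.13401577, -0.07512066]), 'dq': array([-0.00225964, -0.00110788,  0.00073454,  0.00177255,  0.00020488,
        0.00053655, -0.00141137]), 'joint_efforts': array([-4.54718411e-04, -6.67854881e+01,  9.84954759e-01, -3.14470696e+01,
       -6.04967074e-02,  4.26859839e-02,  1.69590294e-04]), 'position': array([0.14048285, 0.60845763, 0.22593   ]), 'ee_rot': array([-3.55652251e-01, -3.12136762e+00,  2.56635458e-03]), 'force': array([-0.90476688,  0.28069938,  0.30613672]), 'ft_torque': array([ 0.0200273 ,  0.00491742, -0.01480244]), 'width': 0.9993403661843202}
scene [ 1.238 -0.157  0.966] 504.03397233621666 [-1.96, -1.57, 0.59]
side [0.191 0.422 0.787] 433.0384404171825 [-0.94, 2.6, -0.91]
wrist [0.061 0.628 0.385] 321.8425419952407 [[0.23, 0.93, 0.29], [0.97, -0.21, -0.07], [-0.0, 0.3, -0.95]]
```

View pics/a.png

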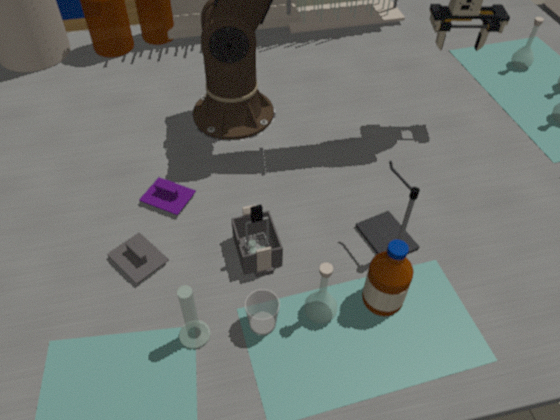

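View pics/b.png

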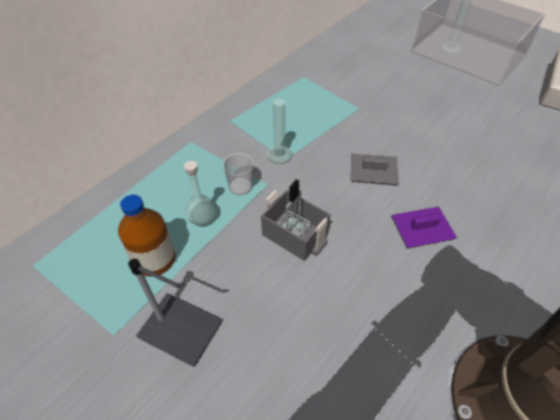

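The scene view shows the bath at about (257,243) with the basket's black tab at (257,213), and the stand foot at (387,235) with its hook tip at (391,163). Lid candidates are the grey one at (138,260) and the purple one at (167,197), so I take the grey. The bystanders are the cylinder (192,320), cup (262,310), flask (322,295) and bottle (387,280).

```bash
sed -i "s/return K,np.array(c\['rotation'\]),/q=np.array(c['rotation']); return K,(R.from_rotvec(q).as_matrix() if q.ndim==1 else q),/" h.py
python3 - <<'E'
from h import *
S=cam("scene");D=cam("side")
for n,u,u2,z in [("bath",(257,240),(295,220),.07),("tab",(257,213),(294,190),.16),("lid",(137,252),(375,163),.045),("purple",(167,190),(426,223),.045),("foot",(387,237),(180,328),.012),("rodtop",(414,193),(135,267),.209),("tip",(391,163),(226,291),.216),("cyl",(195,335),(279,155),0),("beaker",(262,325),(240,185),0),("flask",(318,312),(203,215),0),("bottle",(385,300),(155,255),0)]:
    print(n,ray(S,*u,z).round(3),ray(D,*u2,z).round(3))
a=cv2.imread('pics/a.png');b=cv2.imread('pics/b.png')
f=lambda i,x,y,w,h:cv2.resize(i[y:y+h,x:x+w],(400,300),interpolation=cv2.INTER_CUBIC)
cv2.imwrite('pics/c.png',np.vstack([np.hstack([f(a,205,190,100,75),f(a,340,150,120,90)]),np.hstack([f(b,245,170,120,90),f(b,120,240,120,90)])]))
E
```

```text
bath [ 0.55  -0.036  0.07 ] [ 0.521 -0.021  0.07 ]
tab [ 0.548 -0.034  0.16 ] [ 0.527 -0.021  0.16 ]
lid [ 0.507 -0.305  0.045] [ 0.493 -0.296  0.045]
purple [ 0.326 -0.222  0.045] [ 0.312 -0.211  0.045]
foot [0.564 0.28  0.012] [0.554 0.283 0.012]
rodtop [0.606 0.286 0.209] [0.59  0.296 0.209]
tip [0.518 0.269 0.216] [0.45  0.237 0.216]
cyl [ 0.715 -0.203  0.   ] [ 0.719 -0.205  0.   ]
beaker [ 0.723 -0.061  0.   ] [ 0.725 -0.063  0.   ]
flask [0.718 0.064 0.   ] [0.726 0.061 0.   ]
bottle [0.721 0.216 0.   ] [ 0.726  0.203 -0.   ]
```

View pics/c.png

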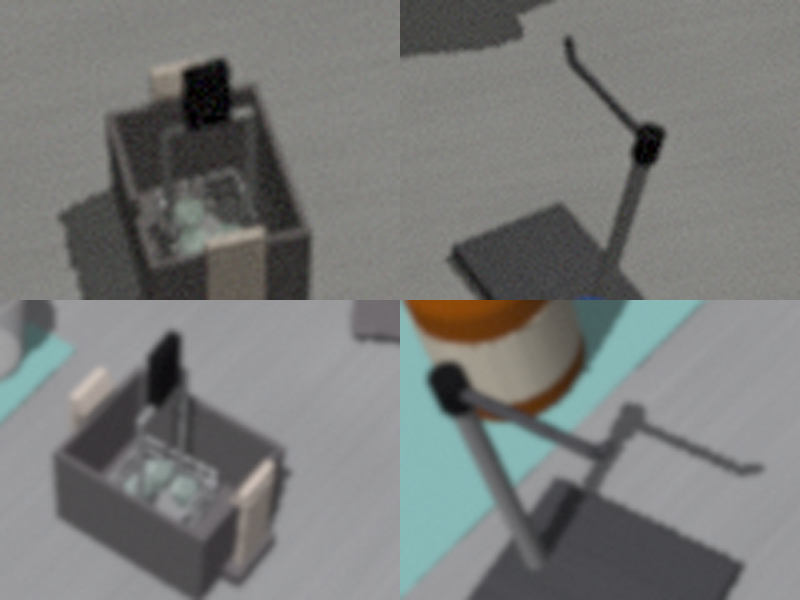

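```bash
python3 - <<'E'
from h import *
S=cam("scene");D=cam("side")
P=lambda C,l,z:np.array([ray(C,*u,z) for u in l])[:,:2].round(3).tolist()
s=lambda o,k,x,y:(o[0]+k*x,o[1]+k*y)
print("bathS",P(S,[s((205,190),.25,*p) for p in[(107,115),(255,87),(310,235),(152,268)]],.07))
print("bathD",P(D,[s((245,170),.3,*p) for p in[(55,155),(208,245),(285,152)]],.07))
print("tabtop",P(S,[s((205,190),.25,*p) for p in[(184,72),(229,62)]],.165),P(D,[s((245,170),.3,*p) for p in[(163,40),(177,32)]],.165))
print("tip",P(S,[(391,162)],.216),P(D,[(181.5,285.6)],.214),"bend",P(S,[s((340,150),.3,173,62)],.2))
print("knob",P(S,[(415,188.5)],.209),P(D,[(135,261)],.209))
E
```

```text
bathS [[0.476, -0.081], [0.473, 0.008], [0.586, 0.014], [0.59, -0.075]]
bathD [[0.581, 0.017], [0.465, 0.009], [0.471, -0.078]]
tabtop [[0.536, -0.044], [0.534, -0.019]] [[0.538, -0.034], [0.535, -0.044]]
tip [[0.515, 0.27]] [[0.508, 0.273]] bend [[0.52, 0.273]]
knob [[0.594, 0.293]] [[0.599, 0.289]]
```

Emit:
{"name": "drive_tool", "arguments": {"increments": [{"tz": 0.12,"grip": -1},{"tx": 0.1,"ty": -0.1,"tz": 0.24,"turn": -0.15},{"tx": 0.65,"ty": -0.9,"tz": 0.31,"turn": -1},{"tx": 0.65,"ty": -0.9,"tz": 0.31,"turn": -1},{"tx": 0.65,"ty": -0.9,"tz": 0.31,"turn": -1},{"tx": 0.65,"ty": -0.9,"tz": 0.31,"turn": -1},{"tx": 0.65,"ty": -0.9,"tz": 0.31,"turn": -1},{"tx": 0.65,"ty": -0.9,"tz": 0.31,"turn": -1},{"tx": 0.65,"ty": -0.9,"tz": 0.31,"turn": -1},{"tx": 0.65,"ty": -0.9,"tz": 0.31,"turn": -1},{"tx": 0.65,"ty": -0.9,"tz": 0.31,"turn": -1},{"tx": 0.65,"ty": -0.9,"tz": 0.31,"turn": -1}]}}

```text
invalid input
```

Emit:
{"name": "drive_tool", "arguments": {"increments": [{"grip": -1,"tx": 0,"ty": 0,"tz": 0.12,"turn": 0},{"grip": -1,"tx": 0.1,"ty": -0.1,"tz": 0.24,"turn": -0.15},{"grip": -1,"tx": 0.65,"ty": -0.9,"tz": 0.31,"turn": -1},{"grip": -1,"tx": 0.65,"ty": -0.9,"tz": 0.31,"turn": -1},{"grip": -1,"tx": 0.65,"ty": -0.9,"tz": 0.31,"turn": -1},{"grip": -1,"tx": 0.65,"ty": -0.9,"tz": 0.31,"turn": -1},{"grip": -1,"tx": 0.65,"ty": -0.9,"tz": 0.31,"turn": -1},{"grip": -1,"tx": 0.65,"ty": -0.9,"tz": 0.31,"turn": -1},{"grip": -1,"tx": 0.65,"ty": -0.9,"tz": 0.31,"turn": -1},{"grip": -1,"tx": 0.65,"ty": -0.9,"tz": 0.31,"turn": -1},{"grip": -1,"tx": 0.65,"ty": -0.9,"tz": 0.31,"turn": -1},{"grip": -1,"tx": 0.65,"ty": -0.9,"tz": 0.31,"turn": -1}]}}

```text
clock: 1.3
position: [0.4014, 0.2468, 0.3502]
ee_rot: [-1.874, -2.521, 0.001]
force: [-0.5, 0.2, 0.5]
width: 1.001
```

Emit:
{"name": "drive_tool", "arguments": {"increments": [{"grip": -1,"tx": 0.27,"ty": -0.7,"tz": -0.05,"turn": -0.2},{"grip": -1,"tx": 0.27,"ty": -0.7,"tz": -0.05,"turn": -0.2},{"grip": -1,"tx": 0.27,"ty": -0.7,"tz": -0.05,"turn": -0.2},{"grip": -1,"tx": 0.27,"ty": -0.7,"tz": -0.05,"turn": -0.2},{"grip": -1,"tx": 0.27,"ty": -0.7,"tz": -0.05,"turn": -0.2},{"grip": -1,"tx": 0.27,"ty": -0.7,"tz": -0.05,"turn": -0.2},{"grip": -1,"tx": 0.27,"ty": -0.7,"tz": -0.05,"turn": -0.2},{"grip": -1,"tx": 0.27,"ty": -0.7,"tz": -0.05,"turn": -0.2},{"grip": -1,"tx": 0.27,"ty": -0.7,"tz": -0.05,"turn": -0.2}]}}

```text
clock: 2.2
position: [0.5093, -0.0306, 0.3297]
ee_rot: [-2.122, -2.314, 0.002]
force: [1.2, 0.1, 0.5]
width: 1.002
```

```bash
python3 - <<'E'
from h import *
import cell
print(getattr(cell,'grip_point_offset',None))
s=observe();C=cam("wrist",s);w=save("wrist","d0.png");np.save('d.npy',np.array([s['position'],s['ee_rot']]))
w=cv2.resize(w,(784,588),interpolation=cv2.INTER_CUBIC);cv2.imwrite('pics/d.png',w[:,:,::-1])
print(proj(C,[[.536,-.033,.165],[.529,-.032,.07]]))
E
```

```text
0.0188
[[304.47231549 195.97995028]
 [294.00316531 176.16875399]]
```

View pics/d.png

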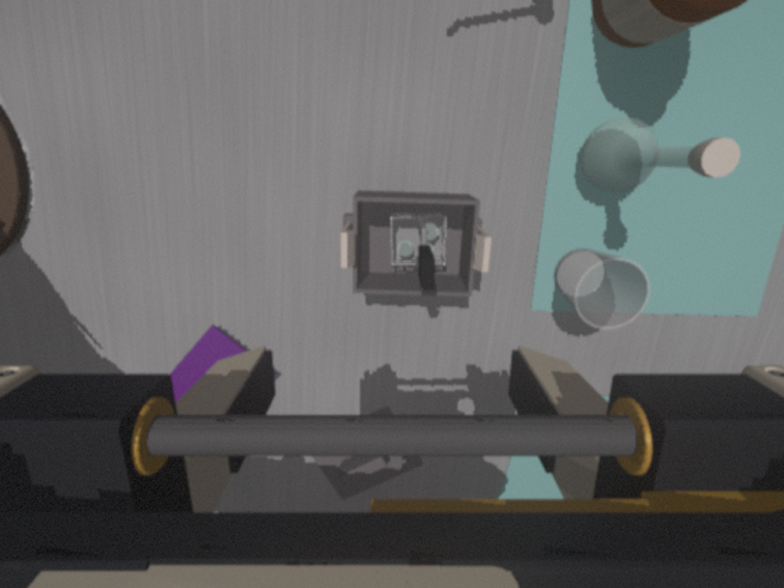

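```bash
python3 - <<'E'
from h import *
w=cv2.imread('pics/d0.png');cv2.imwrite('pics/e.png',cv2.resize(w[130:220,240:360],(800,600),interpolation=cv2.INTER_CUBIC))
C=cam("wrist");print(C[2],C[1].round(3),proj(C,C[2]-[0,0,.4]))
E
```

```text
[0.50284252 0.05114449 0.48855116] [[ 0.996  0.083  0.025]
 [ 0.086 -0.95  -0.298]
 [-0.     0.3   -0.954]] [[279.65503018 108.69736485]]
```

View pics/e.png

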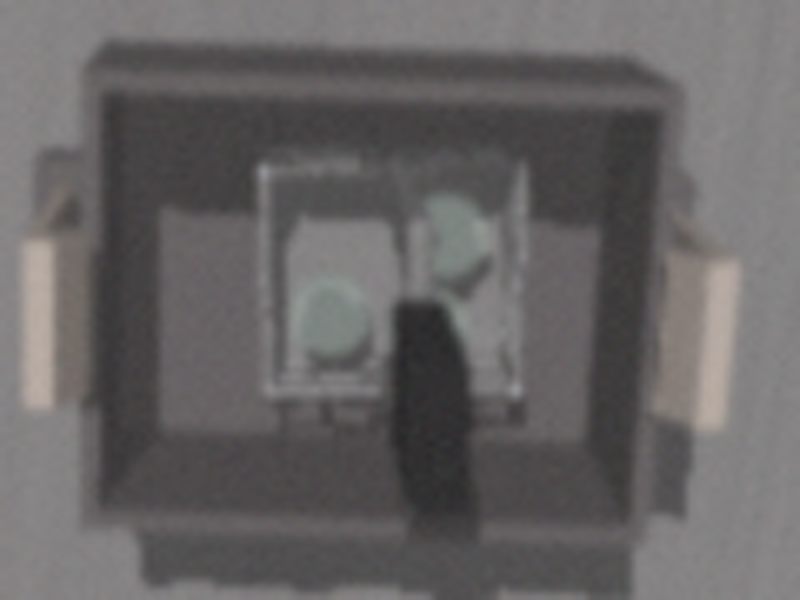

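```bash
cat >> h.py <<'E'
from scipy.optimize import least_squares
def fit(C,model,pix,x0):
    model=np.array(model,float);pix=np.array(pix,float)
    def w(p):
        c,s=np.cos(p[2]),np.sin(p[2]); q=model.copy(); q[:,0]=p[0]+c*model[:,0]-s*model[:,1]; q[:,1]=p[1]+s*model[:,0]+c*model[:,1]; return q
    r=least_squares(lambda p:(proj(C,w(p))-pix).ravel(),x0); return r.x.round(4),np.abs(r.fun).reshape(-1,2).round(1).tolist()
E
python3 - <<'E'
from h import *
C=cam("wrist"); k=lambda l:np.array(l)/6.6667+[240,130]
print(fit(C,[[-.058,.046,.07],[.058,.046,.07],[.058,-.046,.07],[-.058,-.046,.07]],k([(88,72),(682,88),(640,540),(85,520)]),[.53,-.03,0]))
tab=[[-.005,.013,.119],[.005,.013,.119],[.005,.013,.165],[.005,-.013,.165],[-.005,-.013,.165],[-.005,-.013,.119]]
tp=[(395,303),(447,303),(468,360),(475,515),(413,515),(395,440)]
rim=[[-.027,.024,.035],[.027,.024,.035],[.027,-.024,.035],[-.027,-.024,.035]];rp=[(265,165),(522,168),(520,390),(268,392)]
print(fit(C,tab,k(tp),[.53,-.03,0]));print(fit(C,rim,k(rp),[.53,-.03,0]));print(fit(C,tab+rim,k(tp+rp),[.53,-.03,0]))
E
```

```text
(array([ 0.5319, -0.0326,  0.0541]), [[0.8, 0.8], [0.8, 0.2], [0.9, 0.5], [0.8, 0.8]])
(array([ 0.5379, -0.0326,  0.1307]), [[0.6, 0.4], [0.2, 0.8], [0.7, 0.6], [0.0, 0.4], [0.2, 0.8], [0.1, 0.6]])
(array([ 0.5378, -0.0323,  0.0944]), [[0.2, 0.5], [0.2, 0.2], [0.5, 0.2], [0.0, 0.2]])
(array([ 0.5379, -0.0325,  0.1038]), [[0.3, 0.6], [0.5, 0.8], [1.0, 0.5], [0.3, 0.4], [0.5, 0.6], [0.3, 0.4], [0.1, 0.9], [0.0, 0.2], [0.3, 0.2], [0.2, 0.1]])
```

Fits agree to about 1 px. The bath is at (0.532, -0.033) with yaw 0.054, and the basket at (0.538, -0.0325) with yaw 0.10. Next I grasp the tab with the TCP at z 0.138.

Emit:
{"name": "drive_tool", "arguments": {"increments": [{"grip": -1,"tx": 0.072,"ty": -0.005,"tz": -0.1,"turn": 0.013},{"grip": -1,"tx": 0.072,"ty": -0.005,"tz": -0.2,"turn": 0.013},{"grip": -1,"tx": 0.072,"ty": -0.005,"tz": -0.3,"turn": 0.013},{"grip": -1,"tx": 0.072,"ty": -0.005,"tz": -0.4,"turn": 0.013},{"grip": -1,"tx": 0.072,"ty": -0.005,"tz": -0.48,"turn": 0.013},{"grip": -1,"tx": 0.072,"ty": -0.005,"tz": -0.48,"turn": 0.013},{"grip": -1,"tx": 0.072,"ty": -0.005,"tz": -0.48,"turn": 0.013},{"grip": 1,"tx": 0.072,"ty": -0.005,"tz": -0.48,"turn": 0.013},{"grip": 1,"tx": 0.072,"ty": -0.005,"tz": -0.48,"turn": 0.013},{"grip": 1,"tx": 0.072,"ty": -0.005,"tz": -0.48,"turn": 0.013},{"grip": 1,"tx": 0.072,"ty": -0.005,"tz": -0.48,"turn": 0.013},{"grip": 1,"tx": 0.072,"ty": -0.005,"tz": -0.48,"turn": 0.013},{"grip": 1,"tx": 0.072,"ty": -0.005,"tz": -0.48,"turn": 0.013},{"grip": 1,"tx": 0.072,"ty": -0.005,"tz": -0.48,"turn": 0.013},{"grip": 1,"tx": 0.072,"ty": -0.005,"tz": -0.48,"turn": 0.013}], "newtons": 40}}

```text
clock: 3.75
position: [0.538, -0.0325, 0.1378]
ee_rot: [-2.106, -2.329, 0.002]
force: [0.1, -0.3, -0.3]
width: 0.354
```

Emit:
{"name": "drive_tool", "arguments": {"increments": [{"grip": 1,"tx": 0,"ty": 0,"tz": 0,"turn": 0},{"grip": 1,"tx": 0,"ty": 0,"tz": 0,"turn": 0},{"grip": 1,"tx": 0,"ty": 0,"tz": 0,"turn": 0},{"grip": 1,"tx": 0,"ty": 0,"tz": 0,"turn": 0},{"grip": 1,"tx": 0,"ty": 0,"tz": 0,"turn": 0},{"grip": 1,"tx": 0,"ty": 0,"tz": 0,"turn": 0}]}}

```text
clock: 4.35
position: [0.5379, -0.0326, 0.1376]
ee_rot: [-2.106, -2.328, 0.002]
force: [0.5, 0.5, -1.8]
width: 0.105
```

Emit:
{"name": "drive_tool", "arguments": {"increments": [{"grip": 1,"tx": 0,"ty": 0,"tz": 0.05,"turn": 0},{"grip": 1,"tx": 0,"ty": 0,"tz": 0.11,"turn": 0},{"grip": 1,"tx": 0,"ty": 0,"tz": 0.17,"turn": 0},{"grip": 1,"tx": 0,"ty": 0,"tz": 0.23,"turn": 0},{"grip": 1,"tx": 0,"ty": 0,"tz": 0.295,"turn": 0},{"grip": 1,"tx": 0,"ty": 0,"tz": 0.295,"turn": 0}]}}

```text
clock: 4.95
position: [0.5396, -0.033, 0.2587]
ee_rot: [2.107, 2.329, 0.004]
force: [1.5, -0.2, -2.9]
width: 0.106
```

Emit:
{"name": "drive_tool", "arguments": {"increments": [{"grip": 1,"tx": -0.06,"ty": 0.08,"tz": 0,"turn": 0.124},{"grip": 1,"tx": -0.12,"ty": 0.17,"tz": 0,"turn": 0.124},{"grip": 1,"tx": -0.17,"ty": 0.26,"tz": 0,"turn": 0.124},{"grip": 1,"tx": -0.19,"ty": 0.36,"tz": 0,"turn": 0.124},{"grip": 1,"tx": -0.19,"ty": 0.46,"tz": 0,"turn": 0.124},{"grip": 1,"tx": -0.19,"ty": 0.56,"tz": 0,"turn": 0.124},{"grip": 1,"tx": -0.19,"ty": 0.65,"tz": 0,"turn": 0.124},{"grip": 1,"tx": -0.19,"ty": 0.7,"tz": 0,"turn": 0.124},{"grip": 1,"tx": -0.19,"ty": 0.732,"tz": 0,"turn": 0.124},{"grip": 1,"tx": -0.19,"ty": 0.732,"tz": 0,"turn": 0.124},{"grip": 1,"tx": -0.19,"ty": 0.732,"tz": 0,"turn": 0.124}]}}

```text
clock: 6.05
position: [0.4639, 0.258, 0.2585]
ee_rot: [1.953, 2.459, 0.003]
force: [-0.7, 0.5, -2.0]
width: 0.105
```

```bash
python3 - <<'E'
from h import *
a=save("scene","f0.png");b=save("side","g0.png")
f=lambda i,x,y,w,h:cv2.resize(i[y:y+h,x:x+w],(400,600),interpolation=cv2.INTER_CUBIC)
cv2.imwrite('pics/f.png',np.hstack([f(a,340,60,120,180),f(b,110,200,120,180)])[:,:,::-1])
E
```

```text
(no output)
```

View pics/f.png

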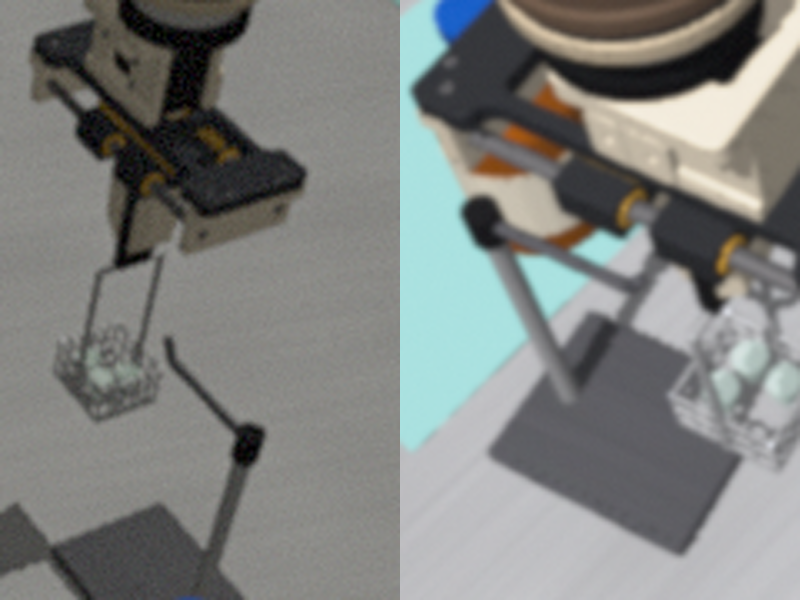

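Emit:
{"name": "drive_tool", "arguments": {"increments": [{"grip": 1,"tx": 0.05,"ty": 0.013,"tz": 0,"turn": 0},{"grip": 1,"tx": 0.1,"ty": 0.025,"tz": 0,"turn": 0},{"grip": 1,"tx": 0.15,"ty": 0.038,"tz": 0,"turn": 0},{"grip": 1,"tx": 0.195,"ty": 0.05,"tz": 0,"turn": 0},{"grip": 1,"tx": 0.195,"ty": 0.05,"tz": 0,"turn": 0},{"grip": 1,"tx": 0.195,"ty": 0.05,"tz": 0,"turn": 0}]}}

```text
clock: 6.75
position: [0.5422, 0.2763, 0.2586]
ee_rot: [1.957, 2.456, 0.003]
force: [-0.7, -0.1, -2.1]
width: 0.103
```

```bash
python3 - <<'E'
from h import *
s=observe();print(s['force'],s['position'])
a=save("scene","h0.png");b=save("side","i0.png")
f=lambda i,x,y,w,h:cv2.resize(i[y:y+h,x:x+w],(400,600),interpolation=cv2.INTER_CUBIC)
cv2.imwrite('pics/h.png',np.hstack([f(a,340,90,120,180),f(b,90,200,120,180)])[:,:,::-1])
print(proj(cam("scene"),[[.542,.278,.24]]))
E
```

```text
[-0.67211278 -0.12486028 -2.09241541] [0.54216506 0.27634458 0.25864322]
[[401.50757388 161.71871702]]
```

View pics/h.png

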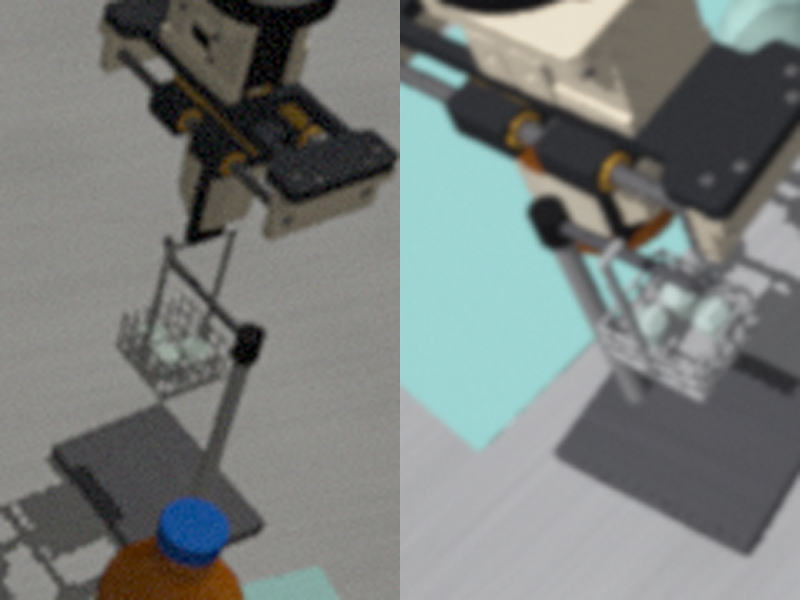

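The window is around the hook, with the bar above the level wire and the tip passed. Lowering next.

Emit:
{"name": "drive_tool", "arguments": {"increments": [{"grip": 1,"tx": 0,"ty": 0,"tz": -0.03,"turn": 0},{"grip": 1,"tx": 0,"ty": 0,"tz": -0.06,"turn": 0},{"grip": 1,"tx": 0,"ty": 0,"tz": -0.075,"turn": 0},{"grip": 1,"tx": 0,"ty": 0,"tz": -0.083,"turn": 0},{"grip": 1,"tx": 0,"ty": 0,"tz": -0.085,"turn": 0},{"grip": 1,"tx": 0,"ty": 0,"tz": -0.085,"turn": 0},{"grip": 1,"tx": 0,"ty": 0,"tz": -0.085,"turn": 0}]}}

```text
clock: 7.55
position: [0.5418, 0.277, 0.2252]
ee_rot: [1.955, 2.457, 0.004]
force: [0.1, 0.0, -1.2]
width: 0.107
```

Emit:
{"name": "drive_tool", "arguments": {"increments": [{"grip": 1,"tx": 0,"ty": 0,"tz": -0.004,"turn": 0},{"grip": 1,"tx": 0,"ty": 0,"tz": -0.005,"turn": 0},{"grip": 1,"tx": 0,"ty": 0,"tz": -0.005,"turn": 0}]}}

```text
clock: 7.85
position: [0.5421, 0.2772, 0.2238]
ee_rot: [1.955, 2.457, 0.006]
force: [-1.6, 0.5, 3.5]
width: 0.104
```

Emit:
{"name": "drive_tool", "arguments": {"increments": [{"grip": 0.5,"tx": 0,"ty": 0,"tz": 0,"turn": 0},{"grip": 0.3,"tx": 0,"ty": 0,"tz": 0,"turn": 0},{"grip": 0,"tx": 0,"ty": 0,"tz": 0,"turn": 0},{"grip": 0,"tx": 0,"ty": 0,"tz": 0,"turn": 0},{"grip": 0,"tx": 0,"ty": 0,"tz": 0,"turn": 0},{"grip": 0,"tx": 0,"ty": 0,"tz": 0,"turn": 0},{"grip": 0,"tx": 0,"ty": 0,"tz": 0,"turn": 0},{"grip": 0,"tx": 0,"ty": 0,"tz": 0.06,"turn": 0},{"grip": 0,"tx": 0,"ty": 0,"tz": 0.15,"turn": 0},{"grip": 0,"tx": 0,"ty": 0,"tz": 0.27,"turn": 0},{"grip": 0,"tx": 0,"ty": 0,"tz": 0.27,"turn": 0}]}}

```text
clock: 8.95
position: [0.5449, 0.2776, 0.3382]
ee_rot: [1.954, 2.453, 0.021]
force: [1.0, 0.8, -0.3]
width: 0.498
```

```bash
python3 - <<'E'
from h import *
s=observe();print(s['force'],s['position'])
a=save("scene","k0.png");b=save("side","l0.png")
f=lambda i,x,y,w,h,W=400:cv2.resize(i[y:y+h,x:x+w],(W,600),interpolation=cv2.INTER_CUBIC)
cv2.imwrite('pics/k.png',np.hstack([f(a,340,90,120,180,360),np.vstack([cv2.resize(a[225:300,90:200],(440,300),interpolation=2),cv2.resize(b[200:300,90:237],(440,300),interpolation=2)])])[:,:,::-1])
E
```

```text
[ 1.03828613  0.79006834 -0.34976224] [0.54490217 0.2776406  0.33822799]
```

View pics/k.png

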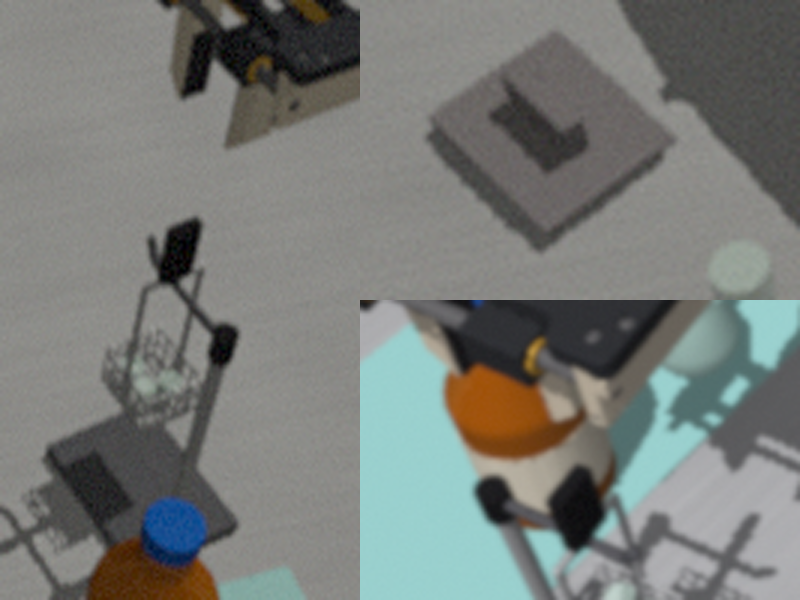

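The basket hangs freely on the hook. Now I measure the lid from this same crop, using corners at the plate-top height.

```bash
python3 - <<'E'
from h import *
C=cam("scene");px=np.array([(197,30),(315,138),(182,232),(70,122)])/4+[90,225]
print([ray(C,*p,.017).round(3)[:2].tolist() for p in px])
m=np.array([[-.058,.046,.017],[.058,.046,.017],[.058,-.046,.017],[-.058,-.046,.017]])
for i in range(4): print(fit(C,np.roll(m,i,0),px,[.5,-.3,np.pi/4+i*np.pi/2]))
E
```

```text
[[0.426, -0.301], [0.522, -0.239], [0.57, -0.316], [0.48, -0.376]]
(array([ 0.4994, -0.308 ,  0.581 ]), [[0.1, 0.2], [0.4, 0.2], [0.7, 1.0], [1.0, 1.1]])
(array([ 0.4992, -0.307 ,  5.3443]), [[5.8, 0.5], [1.7, 7.2], [4.9, 1.0], [2.1, 6.0]])
(array([ 0.4994, -0.308 ,  3.7226]), [[0.1, 0.2], [0.4, 0.2], [0.7, 1.0], [1.0, 1.1]])
(array([ 0.4992, -0.307 ,  8.4859]), [[5.8, 0.5], [1.7, 7.2], [4.9, 1.0], [2.1, 6.0]])
```

Emit:
{"name": "drive_tool", "arguments": {"increments": [{"grip": -1,"tx": -0.05,"ty": -0.12,"tz": 0,"turn": 0},{"grip": -1,"tx": -0.05,"ty": -1,"tz": 0,"turn": -0.8},{"grip": -1,"tx": -0.05,"ty": -1,"tz": 0,"turn": -0.8},{"grip": -1,"tx": -0.05,"ty": -1,"tz": 0,"turn": -0.8},{"grip": -1,"tx": -0.05,"ty": -1,"tz": 0,"turn": -0.8},{"grip": -1,"tx": -0.05,"ty": -1,"tz": 0,"turn": -0.8},{"grip": -1,"tx": -0.05,"ty": -1,"tz": 0,"turn": -0.8},{"grip": -1,"tx": -0.05,"ty": -1,"tz": 0,"turn": -0.8},{"grip": -1,"tx": -0.05,"ty": -1,"tz": 0,"turn": -0.8},{"grip": -1,"tx": -0.05,"ty": -1,"tz": 0,"turn": -0.8}]}}

```text
clock: 10.05
position: [0.5217, -0.1242, 0.3317]
ee_rot: [2.786, 1.443, 0.005]
force: [0.3, 0.7, -0.8]
width: 0.999
```

Emit:
{"name": "drive_tool", "arguments": {"increments": [{"grip": -1,"tx": -0.056,"ty": -0.46,"tz": -0.2,"turn": -0.358},{"grip": -1,"tx": -0.056,"ty": -0.46,"tz": -0.2,"turn": -0.358},{"grip": -1,"tx": -0.056,"ty": -0.46,"tz": -0.2,"turn": -0.358},{"grip": -1,"tx": -0.056,"ty": -0.46,"tz": -0.2,"turn": -0.358},{"grip": -1,"tx": -0.056,"ty": -0.46,"tz": -0.2,"turn": -0.358},{"grip": -1,"tx": -0.056,"ty": -0.46,"tz": -0.2,"turn": -0.358},{"grip": -1,"tx": -0.056,"ty": -0.46,"tz": -0.2,"turn": -0.358}]}}

```text
clock: 10.75
position: [0.5004, -0.3057, 0.2511]
ee_rot: [3.006, 0.903, 0.003]
force: [0.1, 0.5, 0.3]
width: 1.001
```

```bash
python3 - <<'E'
from h import *
s=observe();C=cam("wrist",s);w=save("wrist","m0.png")
print(s['position'],s['ee_rot'])
u=proj(C,[[.4994,-.308,.02]])[0];print(u)
x0,y0=int(u[0])-110,max(0,int(u[1])-95);print(x0,y0)
cv2.imwrite('pics/m.png',cv2.resize(w[y0:y0+165,x0:x0+220],(792,594),interpolation=2)[:,:,::-1])
E
```

```text
[ 0.50043137 -0.30570279  0.25112919] [3.00595203 0.90330694 0.00331022]
[279.90470767 180.64587066]
169 85
```

View pics/m.png

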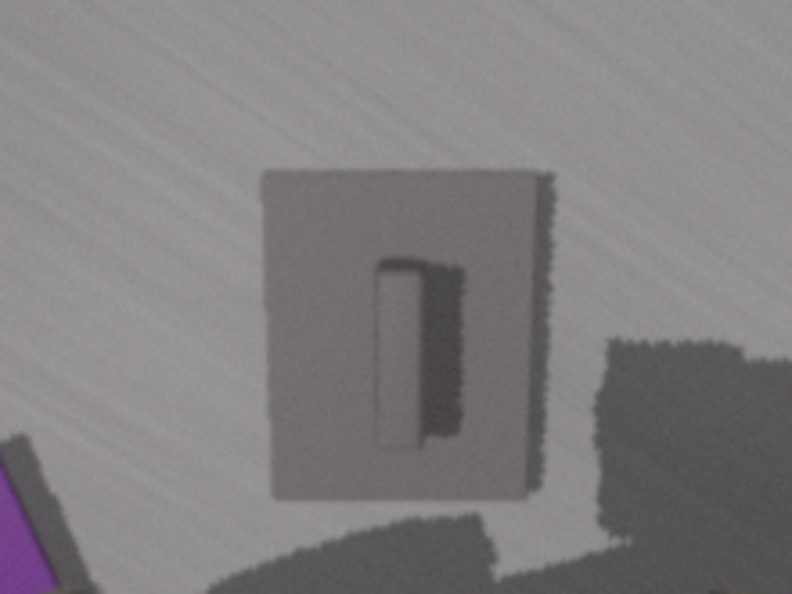

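```bash
python3 - <<'E'
from h import *
C=cam("wrist");k=lambda l:np.array(l)/3.6+[169,85]
m=[[.058,.046,.017],[.058,-.046,.017],[-.058,-.046,.017],[-.058,.046,.017]];p=[(262,172),(537,172),(528,498),(272,498)]
r=[[.03,.008,.047],[.03,-.008,.047],[-.03,-.008,.047],[-.03,.008,.047]];q=[(378,271),(421,271),(423,450),(377,450)]
for a,b in((m,p),(r,q),(m+r,p+q)): print(fit(C,a,k(b),[.5,-.308,.58]))
E
```

```text
(array([ 0.4999, -0.3081,  0.5852]), [[0.4, 0.5], [0.5, 0.6], [0.2, 0.6], [0.1, 0.7]])
(array([ 0.4995, -0.3081,  0.5873]), [[1.1, 0.5], [1.1, 0.5], [0.4, 0.5], [0.4, 0.6]])
(array([ 0.4997, -0.3081,  0.5855]), [[0.5, 0.3], [0.4, 0.5], [0.2, 0.7], [0.0, 0.8], [1.0, 0.6], [1.3, 0.6], [0.4, 0.4], [0.3, 0.4]])
```

Emit:
{"name": "drive_tool", "arguments": {"increments": [{"grip": -1,"tx": -0.0015,"ty": -0.006,"tz": -0.12,"turn": 0},{"grip": -1,"tx": -0.0015,"ty": -0.006,"tz": -0.24,"turn": 0},{"grip": -1,"tx": -0.0015,"ty": -0.006,"tz": -0.36,"turn": 0},{"grip": -1,"tx": -0.0015,"ty": -0.006,"tz": -0.46,"turn": 0},{"grip": -1,"tx": -0.0015,"ty": -0.006,"tz": -0.54,"turn": 0},{"grip": -1,"tx": -0.0015,"ty": -0.006,"tz": -0.57,"turn": 0},{"grip": -1,"tx": -0.0015,"ty": -0.006,"tz": -0.58,"turn": 0},{"grip": -1,"tx": -0.0015,"ty": -0.006,"tz": -0.58,"turn": 0},{"grip": -1,"tx": -0.0015,"ty": -0.006,"tz": -0.58,"turn": 0},{"grip": 1,"tx": -0.0015,"ty": -0.006,"tz": -0.58,"turn": 0},{"grip": 1,"tx": -0.0015,"ty": -0.006,"tz": -0.58,"turn": 0},{"grip": 1,"tx": -0.0015,"ty": -0.006,"tz": -0.58,"turn": 0},{"grip": 1,"tx": -0.0015,"ty": -0.006,"tz": -0.58,"turn": 0},{"grip": 1,"tx": -0.0015,"ty": -0.006,"tz": -0.58,"turn": 0},{"grip": 1,"tx": -0.0015,"ty": -0.006,"tz": -0.58,"turn": 0},{"grip": 1,"tx": -0.0015,"ty": -0.006,"tz": -0.58,"turn": 0},{"grip": 1,"tx": -0.0015,"ty": -0.006,"tz": -0.58,"turn": 0},{"grip": 1,"tx": -0.0015,"ty": -0.006,"tz": -0.58,"turn": 0},{"grip": 1,"tx": -0.0015,"ty": -0.006,"tz": -0.58,"turn": 0},{"grip": 1,"tx": -0.0015,"ty": -0.006,"tz": -0.58,"turn": 0}], "newtons": 55}}

```text
clock: 12.8
position: [0.5, -0.3079, 0.0195]
ee_rot: [3.005, 0.904, 0.004]
force: [0.6, 0.7, 0.5]
width: 0.171
```

Emit:
{"name": "drive_tool", "arguments": {"increments": [{"grip": 1,"tx": 0,"ty": 0,"tz": 0,"turn": 0},{"grip": 1,"tx": 0,"ty": 0,"tz": 0,"turn": 0},{"grip": 1,"tx": 0,"ty": 0,"tz": 0,"turn": 0},{"grip": 1,"tx": 0,"ty": 0,"tz": 0,"turn": 0}]}}

```text
clock: 13.2
position: [0.5, -0.308, 0.0195]
ee_rot: [3.005, 0.904, 0.004]
force: [-0.5, -0.9, -0.1]
width: 0.169
```

Emit:
{"name": "drive_tool", "arguments": {"increments": [{"grip": 1,"tx": 0,"ty": 0,"tz": 0.08,"turn": 0},{"grip": 1,"tx": 0,"ty": 0,"tz": 0.18,"turn": 0},{"grip": 1,"tx": 0,"ty": 0,"tz": 0.28,"turn": 0},{"grip": 1,"tx": 0.02,"ty": 0.1,"tz": 0.35,"turn": -0.1},{"grip": 1,"tx": 0.04,"ty": 0.2,"tz": 0.35,"turn": -0.2},{"grip": 1,"tx": 0.06,"ty": 0.3,"tz": 0.35,"turn": -0.3},{"grip": 1,"tx": 0.08,"ty": 0.4,"tz": 0.35,"turn": -0.4},{"grip": 1,"tx": 0.08,"ty": 0.5,"tz": 0.35,"turn": -0.507},{"grip": 1,"tx": 0.08,"ty": 0.6,"tz": 0.35,"turn": -0.507},{"grip": 1,"tx": 0.08,"ty": 0.66,"tz": 0.35,"turn": -0.507},{"grip": 1,"tx": 0.08,"ty": 0.688,"tz": 0.35,"turn": -0.507},{"grip": 1,"tx": 0.08,"ty": 0.688,"tz": 0.35,"turn": -0.507},{"grip": 1,"tx": 0.08,"ty": 0.688,"tz": 0.35,"turn": -0.507},{"grip": 1,"tx": 0.08,"ty": 0.688,"tz": 0.35,"turn": -0.507}]}}

```text
clock: 14.6
position: [0.532, -0.0348, 0.1598]
ee_rot: [3.136, 0.08, 0.004]
force: [-0.0, 0.3, -0.7]
width: 0.173
```

```bash
python3 - <<'E'
from h import *
s=observe();print(s['position'],s['force'],s['width'],np.degrees(2*np.arctan2(s['ee_rot'][1],s['ee_rot'][0]))-90)
a=save("scene","n0.png");b=save("side","o0.png");w=save("wrist","p0.png")
f=lambda i:cv2.resize(i,(400,300),interpolation=2)
cv2.imwrite('pics/n.png',np.vstack([np.hstack([f(a[170:275,185:325]),f(b[155:275,225:385])]),np.hstack([f(w),f(b[200:320,90:250])])])[:,:,::-1])
E
```

```text
[ 0.53195332 -0.03481411  0.15982415] [-0.02515576  0.34772494 -0.6584852 ] 0.1734401237456103 -87.09069344024242
```

View pics/n.png

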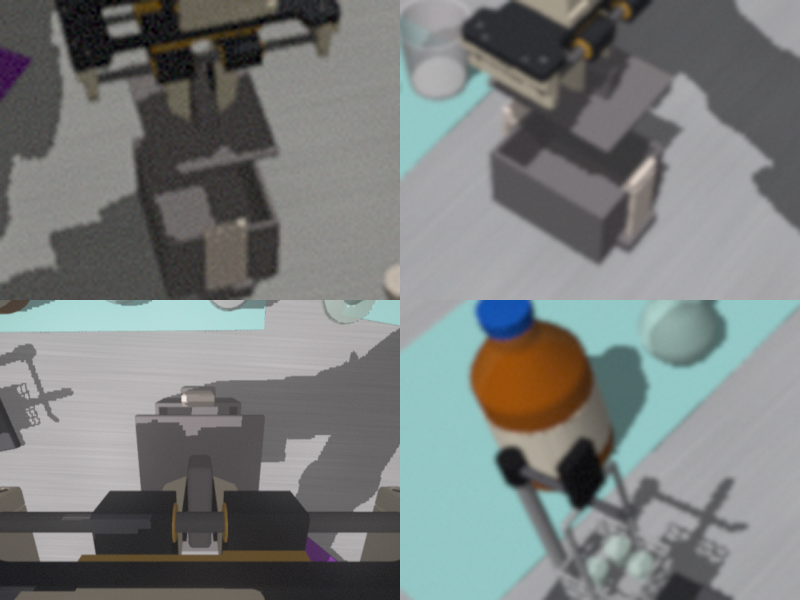

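Emit:
{"name": "drive_tool", "arguments": {"increments": [{"grip": 1,"tx": 0,"ty": 0.0055,"tz": 0,"turn": 0},{"grip": 1,"tx": 0,"ty": 0.0055,"tz": -0.03,"turn": 0},{"grip": 1,"tx": 0,"ty": 0.0055,"tz": -0.06,"turn": 0},{"grip": 1,"tx": 0,"ty": 0.0055,"tz": -0.09,"turn": 0},{"grip": 1,"tx": 0,"ty": 0.0055,"tz": -0.12,"turn": 0},{"grip": 1,"tx": 0,"ty": 0.0055,"tz": -0.14,"turn": 0},{"grip": 1,"tx": 0,"ty": 0.0055,"tz": -0.15,"turn": 0},{"grip": 1,"tx": 0,"ty": 0.0055,"tz": -0.155,"turn": 0},{"grip": 1,"tx": 0,"ty": 0.0055,"tz": -0.155,"turn": 0},{"grip": 1,"tx": 0,"ty": 0.0055,"tz": -0.155,"turn": 0}], "newtons": 60}}

```text
clock: 15.75
position: [0.5323, -0.032, 0.098]
ee_rot: [3.137, 0.081, 0.004]
force: [-0.4, -0.3, -0.8]
width: 0.169
```

Emit:
{"name": "drive_tool", "arguments": {"increments": [{"grip": 1,"tx": 0,"ty": -0.001,"tz": -0.008,"turn": 0},{"grip": 1,"tx": 0,"ty": -0.001,"tz": -0.016,"turn": 0},{"grip": 1,"tx": 0,"ty": -0.001,"tz": -0.024,"turn": 0},{"grip": 1,"tx": 0,"ty": -0.001,"tz": -0.027,"turn": 0},{"grip": 1,"tx": 0,"ty": -0.001,"tz": -0.027,"turn": 0}]}}

```text
clock: 16.25
position: [0.5327, -0.0327, 0.0878]
ee_rot: [3.137, 0.08, 0.006]
force: [-2.6, 0.7, 9.2]
width: 0.17
```

Emit:
{"name": "drive_tool", "arguments": {"increments": [{"grip": 1,"tx": -0.001,"ty": 0,"tz": -0.006,"turn": 0},{"grip": 1,"tx": -0.001,"ty": 0,"tz": -0.012,"turn": 0},{"grip": 1,"tx": -0.001,"ty": 0,"tz": -0.016,"turn": 0},{"grip": 1,"tx": -0.001,"ty": 0,"tz": -0.016,"turn": 0}]}}

```text
clock: 16.65
position: [0.5322, -0.0329, 0.0812]
ee_rot: [3.137, 0.08, 0.006]
force: [-2.0, -1.7, 0.9]
width: 0.171
```

Emit:
{"name": "drive_tool", "arguments": {"increments": [{"grip": 1,"tx": 0,"ty": 0.001,"tz": -0.005,"turn": 0},{"grip": 1,"tx": 0,"ty": 0.001,"tz": -0.009,"turn": 0},{"grip": 1,"tx": 0,"ty": 0.001,"tz": -0.012,"turn": 0},{"grip": 1,"tx": 0,"ty": 0.001,"tz": -0.012,"turn": 0},{"grip": 1,"tx": 0,"ty": 0.001,"tz": -0.012,"turn": 0}]}}

```text
clock: 17.15
position: [0.5322, -0.0322, 0.0774]
ee_rot: [3.138, 0.08, 0.006]
force: [-7.8, 2.1, 22.2]
width: 0.169
```

```bash
python3 - <<'E'
from h import *
a=save("scene","q0.png");b=save("side","r0.png");w=save("wrist","s0.png")
f=lambda i:cv2.resize(i,(400,300),interpolation=2)
cv2.imwrite('pics/q.png',np.vstack([np.hstack([f(a[170:275,185:325]),f(b[170:260,245:365])]),np.hstack([f(w),f(b[200:320,90:250])])])[:,:,::-1])
s=observe();print(s['clock'],s['position'],s['force'],s['ft_torque'],s['ee_rot'])
print(proj(cam("scene"),[[.532,-.0326,.105]]))
E
```

```text
17.3 [ 0.53216932 -0.03220217  0.07739126] [-7.345774    2.70734695 22.47535712] [ 0.54184488  1.82212605 -0.04976639] [3.13839791 0.07985845 0.0059648 ]
[[256.5453596  223.70259641]]
```

View pics/q.png

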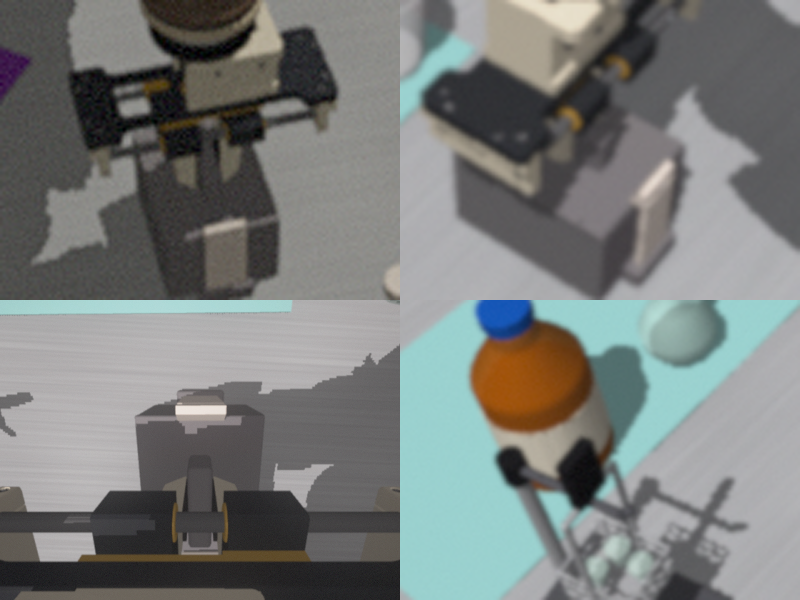

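```bash
python3 -c "
from cell import *
print(sign_off())"
```

```text
the job is handed in; nothing more can be done
None
```

I hung the basket on the drip stand's hook, let go of it and pressed the lid onto the bath. I handed the job in at about 17.3 s with the arm still pushing down. The hand-in gives no verdict, so success rests on the checks below.

- **Basket:** The last pictures show it hanging free by its bar on the level hook wire, with the gripper well away.
- **Lid fit:** The push reached at least 9 N on the clip ramps, then had dropped to 0.9 N about 4 mm above home. It ended at 22 N against a hard stop with the tool at z = 0.0774 m, where 0.0775 m was expected. The lid looks flush, level and centred to within about 1–2 mm.
- **Clips:** The pictures show the end clips over the plate. I did not measure the clip angles directly.
- **Bystanders:** I kept the arm away from the glassware and bottles, and none looked moved in the pictures I checked. I did not measure their positions again at the end.
- **Left uncorrected:** A sideways force of about 7 N along x stayed on the tool while pressing. The lid was already centred, so I did not correct it.

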